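# Dough thermometer through the lid port

## Robot

A 6-joint arm with a two-finger parallel gripper is mounted at the origin on the work surface. World frame = base frame: x ahead of the robot, y to its left, z up, the work surface at z = 0. Lengths are in mm, angles in degrees, forces in N, time in s.
With the tool pointing down it reaches from about 350 to 850 mm from the base axis. Payload 8.1 kg.
Tool frame: the origin (TCP) lies midway between the tips of the shut fingers; the grasp point (between the pads) lies 19 mm behind it; z points along the fingers, x is the direction in which the jaws open and shut, and the axes are right-handed (so a half turn about z gives the same grasp; the last joint's range is limited). The gripper opens to 85 mm and grips with 20 to 120 N. Pads are 22 mm wide; open, the fingers measure 114 mm over their backs; the gripper's body (76 mm by 85 mm) begins 54 mm behind the grasp point. The pads swing forward as they close: fully open they stand 13 mm farther back than shut.
Start: joints at [-71.127, 7.471, 85.268, -0, 87.261, -4.893], TCP at [241.824, -549.114, 195.792] pointing down, gripper open.
Joint ranges: [-169.43, 169.43], [-51.17, 129.36], [1.28, 143.12], [-76.62, 256.62], [0, 156.53], [-152.29, 152.29]. Speed limits (degrees/s): [136.94, 136.94, 159.86, 180, 180, 180].

## Interface

Orientations are given as [roll, pitch, yaw] about the fixed x, y, z axes, in that order (R = Rz(yaw) Ry(pitch) Rx(roll)).
In Python, from bench import monitor, cams, r gives the robot as it stands.
- The arm moves only by the tool jog_arm, never from a script. Its arguments are lists of equal length, an entry for each row: "offset": the shift along the tool's x, y, z in mm, a list of three; "delta_rot": the turn, a rotation vector about the tool's x, y, z in degrees, a list of three; "jaw": the opening in per cent of the stroke, from 0 (shut) to 100 (fully open). In form: {"offset": [[x, y, z], ...], "delta_rot": [[rx, ry, rz], ...], "jaw": [jaw, ...]}. A call has 1 to 20 rows; each row shifts and turns the pose as measured when the row begins, along the tool's axes as they then stand; what a row does not reach is not made up. A row lasts 1/10 s, in which the tool goes at most 50 mm and 8.59 degrees, less where a joint would pass 70% of its speed; a pose out of reach is approached as far as the arm can. A call is refused whole if a number of a shift passes 50 or a number of a turn 8.59, either way. A call with a gripper value outside its range is refused whole. The fingers move at their own pace and stop on an object; "newtons" is the grip in N (left out, the last holds). Time passes only in rows, so rows that do not move let the fingers close. It gives the time, the measured TCP pose, the force and the opening at its end, in the units of the state.
- monitor.sense(): the state, without advancing time (a new reading comes with each control period).
- cams.snapshot(name): name is "scene" or "top" or "wrist"; returns (picture, depth): 420x560x3 uint8, red, green, blue; 420x560 float32, mm along the optical axis (not along the pixel's ray), 0 where there is no reading.
- cams.camera_model(name): a dict with "K" (3x3 intrinsics, pixels), "camera_from_world" (4x4, takes a point from world to camera coordinates). Camera axes: x right, y down, z forward; pixel columns grow to the right and rows downward; lengths in mm; the calibration is good to about 2 mm. A picture is of the moment at which its call begins: read the wrist's pose just before it. camera_model takes no time and is no camera call; for the wrist camera it gives the pose at the moment of the call.
- r.hand_in(): hands the job in, once; it reports no verdict.
The state is a dict: "time": time; "joint_pos": joint angles; "qd": joint speeds; "joint_efforts": joint torques, N m; "tool_pos": TCP position; "tcp_rot": TCP orientation; "ft_force": force on the tool from outside, world axes, zero at the start; "wrist_torque": the same for the moment, N m; "finger_gap": finger opening in mm.
Only numpy, scipy, OpenCV 4.12 (cv2) and the standard library are available. Lean on these libraries where they do the work, as an engineer would, in place of code of your own. Each camera call takes 0.05 s, during which the arm holds its last target.

## Task

Take the red probe thermometer up off its hook stand and push its steel probe down through the hole of the yellow grommet in the blue lid of the dough tub, fully home, so that the red head rests flat on the grommet, then let go. Leave the tub and the other kitchen things where they are.

Things in the scene. Friction and masses are not known exactly. Their poses are not given: they have to be found in the camera images.
- thermometer: Probe thermometer, about 70 g, hanging upright, probe down. Red head 20 (x) x 34 (y) x 52 (z) mm with a dark display on its -x face; pointed steel probe 6 mm thick, 85 mm long, straight down from the middle of the head's underside. Origin: centre of the head's underside, where the probe enters it; z up through the head.
- probe_tip (a point): Lower end of the thermometer's probe, 85 mm under the thermometer's origin.
- stand: Fixed steel hook stand. Base plate 130 x 120 x 10 mm; post 12 x 36 mm at x = +46 to +58 mm, 110 mm tall. From its top a two-pronged fork points to -x, top face at 110 mm: prongs 8 mm wide, 14 mm gap open to -x, ends (x = -20 to -25 mm) turned up 12 mm above the fork; nothing else is higher. Origin: on the table, straight under the hanging thermometer; z up.
- cradle (a point): Point on the fork's top face where the hanging thermometer's origin rests, 110 mm above the stand's origin. The head stands on the prongs, probe in the gap, axes along the stand's; it comes off straight up, or up by over 12 mm and then to the stand's -x.
- tub: Loose clear plastic tub of dough, about 1.4 kg, 200 (x) x 160 (y) mm, with a closed flat blue lid 208 x 168 mm, top at 100 mm. Origin: centre of the underside; z up. In the lid at x = -40, y = +30 mm a round yellow grommet, 28 mm across, stands 3 mm proud; its bore is 12 mm wide, and 90 mm below it are free (the dough offers no resistance).
- port (a point): Centre of the grommet's hole at the level of its top face, 103 mm above the tub's underside; the thermometer's origin belongs here when fully home. Axes as the tub's, z up.
- cup: Bystander, to be left alone: blue ceramic cup, 72 mm wide, 60 mm tall, standing. Origin: centre of its underside.
- jam: Bystander, to be left alone: amber jam jar with red cap, 60 mm wide, 85 mm tall. Origin: centre of its underside.
- bowl: Bystander, to be left alone: stainless mixing bowl, 210 mm wide, 100 mm tall, on the white kitchen scale. Origin: centre of its underside.
- cocoa: Bystander, to be left alone: cocoa tin, 80 mm wide, 120 mm tall. Origin: centre of its underside.
- milk: Bystander, to be left alone: white milk bottle, 72 mm wide, 190 mm tall. Origin: centre of its underside.
- spoon: Bystander, to be left alone: wooden spoon lying, 170 mm long. Origin: middle of its length on the underside.
- spatula: Bystander, to be left alone: white-handled spatula lying, 260 mm long. Origin: middle of its length on the underside.

How it is judged:
By the outcome, as a careful person would: the job done as asked, in the order asked, and still so for the second after the job is handed in, with the robot touching nothing.
It also fails if it takes over 50 s, if anything falls off the work surface, if the arm or the gripper's body presses on something with over 40 N, if the wrist force passes 120 N, or if a joint passes its speed limit or range.

## Working session

There is one attempt and no reset: what is moved stays moved. The work goes in short steps, Python scripts to look and compute and a tool call to move; the robot and the scene stay as the last step left them, time stands still between calls to the robot, and variables do not carry over. Pictures are saved under pics/ and viewed, and the job is handed in when it is done.

Besides the shell and the picture viewer there is one more tool, called after "Request:" as name(argument=value, ...), one argument or row to a line, values as JSON. jog_arm: Moves the arm, as the interface text tells. Its arguments: {"type":"object","properties":{"offset":{"type":"array","items":{"type":"array","items":{"type":"number"}}},"delta_rot":{"type":"array","items":{"type":"array","items":{"type":"number"}}},"jaw":{"type":"array","items":{"type":"number"}},"newtons":{"type":"number"}},"required":["offset","delta_rot","jaw"]}

```bash
ls; mkdir -p pics; python3 - <<'E'
from bench import monitor,cams,r
import cv2,numpy as np
print(monitor.sense())
for n in ["scene","top"]:
    im,d=cams.snapshot(n); m=cams.camera_model(n)
    np.savez(f"pics/{n}0.npz",im=im,d=d,K=m["K"],T=m["camera_from_world"])
    cv2.imwrite(f"pics/{n}0.png",im[:,:,::-1]); print(n,m)
E
```

```text
pics
{'time': 0.0, 'joint_pos': array([-7.11289196e+01,  7.51452809e+00,  8.53288701e+01,  1.03425022e-03,
        8.72594533e+01, -4.89146557e+00]), 'qd': array([ 0.08236914, -0.03570371, -0.05950645, -0.00449265, -0.08187415,
        0.00122555]), 'joint_efforts': array([-7.75539520e-04, -5.69400537e+01, -5.00543904e+01, -3.75696545e-04,
        1.49406429e-02, -2.41314126e-05]), 'tool_pos': array([ 241.6176875 , -548.55087875,  194.75443209]), 'tcp_rot': array([-1.79990201e+02,  1.02388858e-01, -6.62374956e+01]), 'ft_force': array([ 0.75319283,  0.02908186, -0.20181063]), 'wrist_torque': array([ 0.02150404, -0.01599171,  0.00078927]), 'finger_gap': 85.24197763561952}
scene {'K': array([[453.15156972,   0.        , 277.57923538],
       [  0.        , 453.15156972, 209.40973619],
       [  0.        ,   0.        ,   1.        ]]), 'camera_from_world': array([[ 1.98601126e-02,  9.99797793e-01, -3.15424471e-03,
        -1.37339677e+02],
       [ 7.07682175e-01, -1.62859201e-02, -7.06343194e-01,
        -3.39700078e+02],
       [-7.06251736e-01,  1.17958526e-02, -7.07862517e-01,
         1.73341133e+03],
       [ 0.00000000e+00,  0.00000000e+00,  0.00000000e+00,
         1.00000000e+00]])}
top {'K': array([[464.81030675,   0.        , 274.46973397],
       [  0.        , 464.81030675, 202.42769582],
       [  0.        ,   0.        ,   1.        ]]), 'camera_from_world': array([[ 4.67607372e-02, -9.98906100e-01, -1.93845624e-04,
         1.03502744e+02],
       [-9.77664020e-01, -4.57265453e-02, -2.05139335e-01,
         6.04511521e+02],
       [ 2.04906069e-01,  9.78198242e-03, -9.78732760e-01,
         1.07458293e+03],
       [ 0.00000000e+00,  0.00000000e+00,  0.00000000e+00,
         1.00000000e+00]])}
```

View pics/scene0.png

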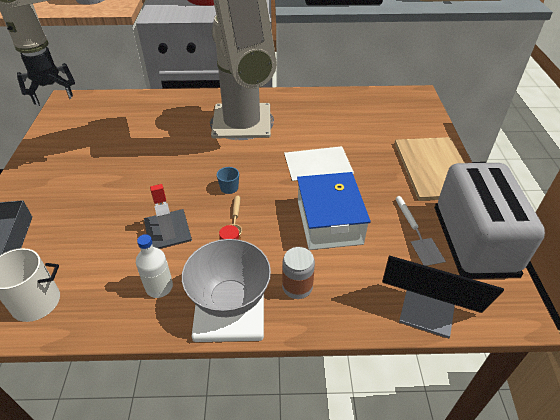

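View pics/top0.png

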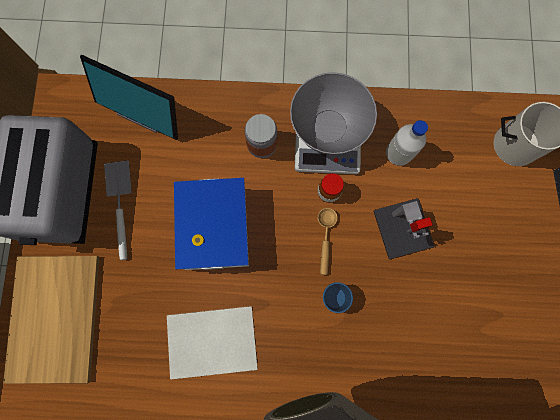

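```bash
cat > h.py <<'E'
import numpy as np,cv2
def load(f):
    z=np.load(f); return z["im"],z["d"],z["K"],z["T"]
def ray(K,T,uv,z):
    uv=np.atleast_2d(np.float64(uv)); d=np.c_[uv,np.ones(len(uv))]@np.linalg.inv(K).T@T[:3,:3]
    c=-T[:3,:3].T@T[:3,3]; return c+d*((z-c[2])/d[:,2])[:,None]
def cloud(d,K,T):
    v,u=np.indices(d.shape); p=np.c_[u.ravel(),v.ravel(),np.ones(d.size)]@np.linalg.inv(K).T*d.reshape(-1,1)
    return ((p-T[:3,3])@T[:3,:3]).reshape(d.shape+(3,))
def proj(K,T,P):
    q=np.atleast_2d(P)@T[:3,:3].T+T[:3,3]; q=q@K.T; return q[:,:2]/q[:,2:]
E
python3 - <<'E'
from h import *
for n in ["top","scene"]:
    im,d,K,T=load(f"pics/{n}0.npz"); C=cloud(d,K,T)
    hsv=cv2.cvtColor(im,cv2.COLOR_RGB2HSV)
    H,S,V=[hsv[...,i].astype(int) for i in range(3)]
    def blobs(m,name,z,mina=15):
        k,l,s,c=cv2.connectedComponentsWithStats(m.astype(np.uint8))
        for i in range(1,k):
            if s[i,4]>=mina:
                p=C[l==i]; print(n,name,s[i],c[i].round(1),"z pct",np.percentile(p[:,2],[5,50,95]).round(1),"med",np.median(p,0).round(1),"ray",ray(K,T,c[i],z).round(1))
    blobs((H>22)&(H<33)&(S>200)&(V>150),"yellow",103)
    blobs(((H<6)|(H>174))&(S>180)&(V>80),"red",162)
    m=((H>108)&(H<125)&(S>180)&(V>90))
    k,l,s,c=cv2.connectedComponentsWithStats(m.astype(np.uint8)); i=1+s[1:,4].argmax()
    mm=(l==i).astype(np.uint8); cs,_=cv2.findContours(mm,0,2); ct=max(cs,key=cv2.contourArea)
    P=ray(K,T,ct[:,0],100); R=cv2.minAreaRect(P[:,:2].astype(np.float32)); print(n,"lid",R, "z",np.median(C[l==i][:,2]))
    print(cv2.boxPoints(R).round(1))
im,d,K,T=load("pics/top0.npz")
a=cv2.resize(im[180:280,350:460],None,fx=5,fy=5,interpolation=2)
im2,*_=load("pics/scene0.npz"); b=cv2.resize(im2[170:270,130:240],None,fx=5,fy=5,interpolation=2)
cv2.imwrite("pics/za.png",a[:,:,::-1]);cv2.imwrite("pics/zb.png",b[:,:,::-1])
E
```

```text
top yellow [192 234  11  12  72] [197.2 239.5] z pct [ 98.2 101.8 105.2] med [494.4 306.3 101.8] ray [[494.4 306.3 103. ]]
top red [321 173  23  22 380] [332.  183.8] z pct [79.  84.  87.5] med [646.6  -5.3  84. ] ray [[627.    3.6 162. ]]
top red [410 217  22  15 183] [420.8 223.8] z pct [122.4 160.1 163.9] med [ 546.7 -195.   160.1] ray [[ 545.1 -194.3  162. ]]
top lid ((537.2045288085938, 280.2525329589844), (206.98605346679688, 167.3675994873047), 6.098405838012695) z 99.05345848771651
[[425.4 352.5]
 [443.2 186. ]
 [649.  208. ]
 [631.2 374.5]]
scene red [205   0   9   5  29] [209.4   2.1] z pct [156.2 164.4 175.7] med [-741.  -167.8  164.4] ray [[-750.  -170.2  162. ]]
scene red [150 184  16  19 210] [157.7 193.2] z pct [117.6 146.7 163.1] med [ 558.1 -200.4  146.7] ray [[ 576.1 -193.7  162. ]]
scene red [219 225  20  14 224] [228.8 232.3] z pct [81.4 85.2 88.3] med [651.6  -5.5  85.2] ray [[720.9   4.2 162. ]]
scene lid ((540.03271484375, 279.529052734375), (207.62364196777344, 167.17869567871094), 6.032989501953125) z 100.38633584442131
[[428.  351.7]
 [445.6 185.5]
 [652.1 207.3]
 [634.5 373.6]]
```

View pics/za.png

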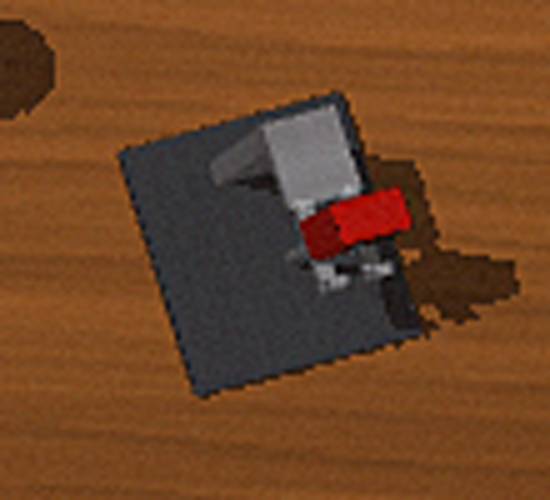

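View pics/zb.png

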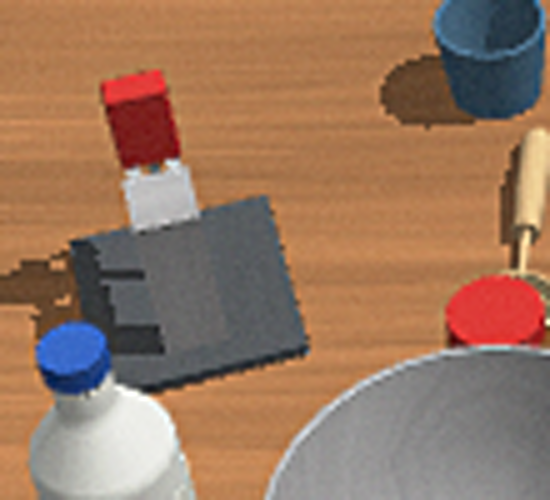

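```bash
python3 - <<'E'
from h import *
im,d,K,T=load("pics/top0.npz"); C=cloud(d,K,T)
hsv=cv2.cvtColor(im,cv2.COLOR_RGB2HSV);H,S,V=[hsv[...,i].astype(int) for i in range(3)]
m=(V<85)&(S<110)&(C[...,2]>-2)&(C[...,2]<25); m[:,:365]=0;m[:,450:]=0;m[:195]=0;m[270:]=0
m=cv2.morphologyEx(m.astype(np.uint8),cv2.MORPH_OPEN,np.ones((3,3)))
k,l,s,c=cv2.connectedComponentsWithStats(m);i=1+s[1:,4].argmax()
ct=max(cv2.findContours((l==i).astype(np.uint8),0,2)[0],key=cv2.contourArea)
R=cv2.minAreaRect(ray(K,T,ct[:,0],10)[:,:2].astype(np.float32));print("base",R)
# red top face: bright red
red=((H<6)|(H>174))&(S>180); red[:,:400]=0; red[:200]=0
print("V of red",np.percentile(V[red],[5,25,50,75,95]))
for f in [200,]:
    mm=(red&(V>f-10)).astype(np.uint8); cs=max(cv2.findContours(mm,0,2)[0],key=cv2.contourArea)
    P=ray(K,T,cs[:,0],162); print("headtop",cv2.minAreaRect(P[:,:2].astype(np.float32)),mm.sum(), "ctr",ray(K,T,np.argwhere(mm)[:,::-1].mean(0),162))
im,d,K,T=load("pics/scene0.npz")
hsv=cv2.cvtColor(im,cv2.COLOR_RGB2HSV);H,S,V=[hsv[...,i].astype(int) for i in range(3)]
red=((H<6)|(H>174))&(S>150); red[:,:140]=0;red[:,180:]=0;red[:175]=0;red[210:]=0
print(np.percentile(V[red],[5,25,50,75,95]))
mm=(red&(V>190)).astype(np.uint8); cs=max(cv2.findContours(mm,0,2)[0],key=cv2.contourArea)
P=ray(K,T,cs[:,0],162); print("headtop",cv2.minAreaRect(P[:,:2].astype(np.float32)),"ctr",ray(K,T,np.argwhere(mm)[:,::-1].mean(0),162))
y=(H>20)&(H<36)&(S>150)&(V>120);y[:,:325]=0;y[:,355:]=0;y[:175]=0;y[200:]=0
print("yel",y.sum(),ray(K,T,np.argwhere(y)[:,::-1].mean(0),103))
E
```

```text
base ((559.1257934570312, -196.62762451171875), (128.44772338867188, 119.42074584960938), 17.84930992126465)
V of red [ 80.6 107.  164.  170.  179. ]
headtop ((545.771484375, -216.675048828125), (0.0, 0.0), 0.0) 2 ctr [[ 552.39058361 -214.61706344  162.        ]]
[106.   120.   124.   186.75 232.  ]
headtop ((550.2158813476562, -201.27337646484375), (18.465898513793945, 30.544294357299805), 17.97641944885254) ctr [[ 550.36649066 -201.34547056  162.        ]]
yel 35 [[496.0696542  306.02622441 103.        ]]
```

Request:
jog_arm(
  offset=[
    [-16,-35,-8],
    [-16,-35,-8],
    [-16,-35,-8],
    [-16,-35,-6],
    [-16,-35,-6],
    [-16,-35,-6],
    [-16,-35,-6],
    [-16,-35,-5],
    [-16,-35,-4],
    [-16,-35,-4],
    [-16,-35,-4],
    [-16,-35,0],
    [0,0,0],
    [0,0,0],
  ],
  delta_rot=[
    [0,0,0],
    [0,0,0],
    [0,0,0],
    [0,0,0],
    [0,0,0],
    [0,0,0],
    [0,0,0],
    [0,0,0],
    [0,0,0],
    [0,0,0],
    [0,0,0],
    [0,0,0],
    [0,0,5.9],
    [0,0,0],
  ],
  jaw=[100,100,100,100,100,100,100,100,100,100,100,100,100,100],
)

```text
time: 1.5
tool_pos: [557.4, -187.0, 255.0]
tcp_rot: [179.7, 0.8, -72.4]
ft_force: [0.4, -0.4, -0.7]
finger_gap: 85.2
```

```bash
cat > snap.py <<'E'
import sys
from bench import monitor,cams,r
import cv2,numpy as np
s=monitor.sense(); print({k:np.round(s[k],2) for k in ("time","tool_pos","tcp_rot","ft_force","finger_gap","joint_pos")})
n,f=sys.argv[1:3]
m=cams.camera_model(n); im,d=cams.snapshot(n)
np.savez(f"pics/{f}.npz",im=im,d=d,K=m["K"],T=m["camera_from_world"],p=s["tool_pos"],a=s["tcp_rot"])
cv2.imwrite(f"pics/{f}.png",im[:,:,::-1])
T=m["camera_from_world"]; print("cam at",(-T[:3,:3].T@T[:3,3]).round(1),"fwd",T[2,:3].round(3))
E
python3 snap.py wrist w1
```

```text
{'time': np.float64(1.5), 'tool_pos': array([ 557.38, -187.01,  254.96]), 'tcp_rot': array([179.73,   0.79, -72.44]), 'ft_force': array([ 0.36, -0.37, -0.67]), 'finger_gap': np.float64(85.22), 'joint_pos': array([-23.83,   5.37,  81.41,   0.42,  93.95,  48.63])}
cam at [ 637.8 -164.4  433. ] fwd [-0.312 -0.086 -0.946]
```

View pics/w1.png

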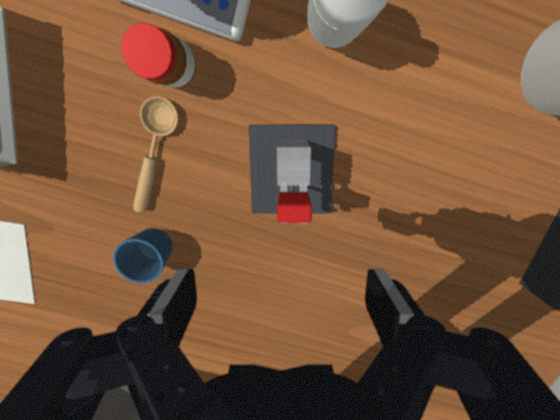

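```bash
python3 - <<'E'
from h import *
z=np.load("pics/w1.npz");im,d,K,T=load("pics/w1.npz");C=cloud(d,K,T);print(K,T.round(3))
print("tcp px",proj(K,T,z["p"]))
hsv=cv2.cvtColor(im,cv2.COLOR_RGB2HSV);H,S,V=[hsv[...,i].astype(int) for i in range(3)]
red=((H<6)|(H>174))&(S>180);red[:150]=0;red[250:]=0;red[:,:250]=0;red[:,340:]=0
print(red.sum(),np.percentile(V[red],[5,25,50,75,95]))
for f in (0,130):
    mm=(red&(V>f)).astype(np.uint8);cs=max(cv2.findContours(mm,0,2)[0],key=cv2.contourArea)
    print(cv2.boundingRect(cs),cv2.minAreaRect(ray(K,T,cs[:,0],162)[:,:2].astype(np.float32)))
print(np.median(C[red],0),C[205,294],C[165,293],C[150,260], C[300,50])
E
```

```text
[[296.30067958   0.         280.47152275]
 [  0.         296.30067958 211.2979404 ]
 [  0.           0.           1.        ]] [[ 3.03000e-01 -9.53000e-01 -1.30000e-02 -3.44438e+02]
 [-9.00000e-01 -2.91000e-01  3.24000e-01  3.86090e+02]
 [-3.12000e-01 -8.60000e-02 -9.46000e-01  5.94556e+02]
 [ 0.00000e+00  0.00000e+00  0.00000e+00  1.00000e+00]]
tcp px [[279.75265869 243.60496056]]
927 [ 95. 101. 183. 194. 197.]
(278, 192, 33, 31) ((556.2586669921875, -200.36241149902344), (30.339763641357422, 31.217788696289062), 17.951444625854492)
(278, 204, 33, 19) ((550.6041870117188, -202.2014923095703), (18.4581241607666, 31.216854095458984), 17.900592803955078)
[ 555.0141313  -200.98148376  161.63739665] [ 558.31130355 -199.56498078  161.75058734] [ 586.35032555 -190.66302085  110.17117669] [ 576.30654432 -147.81233846    9.94224133] [216.99754404 127.60505209   1.32631222]
```

```bash
cat > go.py <<'E'
import sys,numpy as np
from bench import monitor
from scipy.spatial.transform import Rotation as Ro
x,y,z,yaw=map(float,sys.argv[1:5])
s=monitor.sense();R=Ro.from_euler('xyz',s["tcp_rot"],degrees=True)
Rt=Ro.from_euler('xyz',[180,0,yaw],degrees=True)
print(s["time"],s["tool_pos"].round(1),s["tcp_rot"].round(2),s["ft_force"].round(1),s["finger_gap"])
print("offset now axes",R.inv().apply(np.array([x,y,z])-s["tool_pos"]).round(1),"target axes",Rt.inv().apply(np.array([x,y,z])-s["tool_pos"]).round(1),"rotvec",(R.inv()*Rt).as_rotvec(degrees=True).round(2))
E
python3 go.py 550.5 -201.8 255 -72.05
```

```text
1.55 [ 557.2 -187.   254.8] [179.74   0.83 -72.26] [-2.1  0.6 -0.8] 85.26819315150593
offset now axes [12.  10.9 -0.3] target axes [12.  11.  -0.2] rotvec [ 0.25  0.83 -0.21]
```

Request:
jog_arm(
  offset=[
    [12,11,0],
    [0,0,0],
    [0,0,0],
  ],
  delta_rot=[
    [0.25,0.8,-0.2],
    [0,0,0],
    [0,0,0],
  ],
  jaw=[100,100,100],
)

```text
time: 1.85
tool_pos: [548.4, -204.6, 253.9]
tcp_rot: [179.9, -0.0, -71.9]
ft_force: [0.1, 0.1, 0.1]
finger_gap: 85.3
```

```bash
python3 go.py 550.5 -201.8 255 -72.05
```

```text
1.85 [ 548.4 -204.6  253.9] [ 1.7993e+02 -1.0000e-02 -7.1850e+01] [0.1 0.1 0.1] 85.25880500229707
offset now axes [-2.  -2.9 -1.1] target axes [-2.  -2.9 -1.1] rotvec [ 0.07 -0.01  0.2 ]
```

Request:
jog_arm(
  offset=[
    [-2,-3,20],
    [0,0,25],
    [0,0,20],
    [0,0,5],
    [0,0,0],
    [0,0,0],
  ],
  delta_rot=[
    [0,0,0.2],
    [0,0,0],
    [0,0,0],
    [0,0,0],
    [0,0,0],
    [0,0,0],
  ],
  jaw=[100,100,100,100,100,100],
)

```text
time: 2.45
tool_pos: [549.6, -206.0, 184.9]
tcp_rot: [-179.9, -0.2, -72.3]
ft_force: [-0.8, 0.1, 0.2]
finger_gap: 85.1
```

```bash
python3 go.py 550.5 -201.8 116 -72.05;python3 snap.py wrist w2
```

```text
2.45 [ 549.6 -206.   184.9] [-179.88   -0.18  -72.25] [-0.8  0.1  0.2] 85.08319016094084
offset now axes [-4.  -2.  68.9] target axes [-3.7 -2.1 68.9] rotvec [-0.12 -0.18 -0.2 ]
{'time': np.float64(2.45), 'tool_pos': array([ 549.63, -206.  ,  184.89]), 'tcp_rot': array([-179.88,   -0.18,  -72.25]), 'ft_force': array([-0.75,  0.07,  0.23]), 'finger_gap': np.float64(85.08), 'joint_pos': array([-2.552e+01,  5.530e+00,  8.850e+01, -5.000e-02,  8.576e+01,
        4.674e+01])}
cam at [ 627.8 -180.6  363.5] fwd [-0.301 -0.101 -0.948]
```

View pics/w2.png

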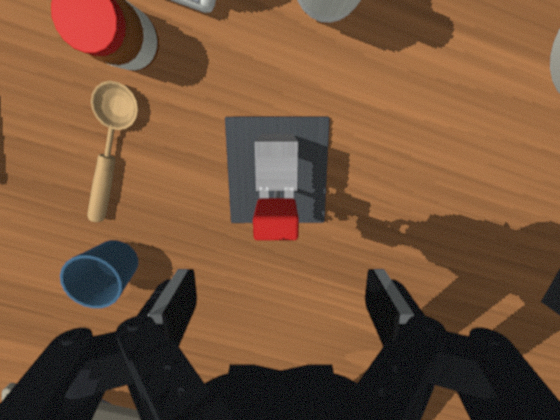

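```bash
cat > head.py <<'E'
import sys
from h import *
f=sys.argv[1]
z=np.load(f"pics/{f}.npz");im,d,K,T=load(f"pics/{f}.npz")
hsv=cv2.cvtColor(im,cv2.COLOR_RGB2HSV);H,S,V=[hsv[...,i].astype(int) for i in range(3)]
red=((H<6)|(H>174))&(S>180);red[:180]=0;red[:,:200]=0;red[:,380:]=0
mm=(red&(V>140)).astype(np.uint8);cs=max(cv2.findContours(mm,0,2)[0],key=cv2.contourArea)
print(cv2.boundingRect(cs),cv2.minAreaRect(ray(K,T,cs[:,0],162)[:,:2].astype(np.float32)))
E
python3 head.py w2; python3 go.py 550.5 -201.8 116 -72.05
```

```text
(253, 216, 44, 24) ((550.5852661132812, -201.74281311035156), (18.048480987548828, 31.655981063842773), 17.748823165893555)
2.5 [ 549.9 -206.1  185.3] [-179.85   -0.21  -72.25] [ 0.4 -0.5 -0.7] 85.44565391115913
offset now axes [-4.2 -1.7 69.3] target axes [-3.9 -1.9 69.3] rotvec [-0.15 -0.21 -0.2 ]
```

Request:
jog_arm(
  offset=[
    [-4,-2,0],
    [0,0,0],
    [0,0,0],
  ],
  delta_rot=[
    [-0.1,-0.2,-0.2],
    [0,0,0],
    [0,0,0],
  ],
  jaw=[100,100,100],
)

```text
time: 2.8
tool_pos: [552.1, -202.0, 188.3]
tcp_rot: [-179.8, -0.2, -72.0]
ft_force: [0.5, 0.2, -0.3]
finger_gap: 85.1
```

```bash
python3 go.py 550.5 -201.8 116 -72.05
```

```text
2.8 [ 552.1 -202.   188.3] [-1.7977e+02 -1.6000e-01 -7.2020e+01] [ 0.5  0.2 -0.3] 85.09143088600146
offset now axes [-0.8  1.7 72.3] target axes [-0.6  1.5 72.3] rotvec [-0.23 -0.16  0.03]
```

Request:
jog_arm(
  offset=[
    [-1,1.5,20],
    [0,0,25],
    [0,0,20],
    [0,0,5],
    [0,0,0],
  ],
  delta_rot=[
    [-0.2,-0.2,0],
    [0,0,0],
    [0,0,0],
    [0,0,0],
    [0,0,0],
  ],
  jaw=[100,100,100,100,100],
)

```text
time: 3.3
tool_pos: [553.1, -202.1, 120.3]
tcp_rot: [-179.7, -0.2, -72.0]
ft_force: [-0.7, -0.4, -0.4]
finger_gap: 85.7
```

```bash
python3 go.py 550.5 -201.8 116 -72.05;python3 snap.py wrist w3
```

```text
3.3 [ 553.1 -202.1  120.3] [-179.7    -0.22  -71.97] [-0.7 -0.4 -0.4] 85.65182937105246
offset now axes [-1.1  2.4  4.3] target axes [-1.1  2.4  4.3] rotvec [-0.3  -0.22  0.09]
{'time': np.float64(3.3), 'tool_pos': array([ 553.1 , -202.11,  120.28]), 'tcp_rot': array([-179.7 ,   -0.22,  -71.97]), 'ft_force': array([-0.72, -0.36, -0.4 ]), 'finger_gap': np.float64(85.65), 'joint_pos': array([-2.509e+01,  8.040e+00,  9.263e+01,  4.000e-02,  7.896e+01,
        4.687e+01])}
cam at [ 630.6 -176.4  299.1] fwd [-0.297 -0.102 -0.949]
```

View pics/w3.png

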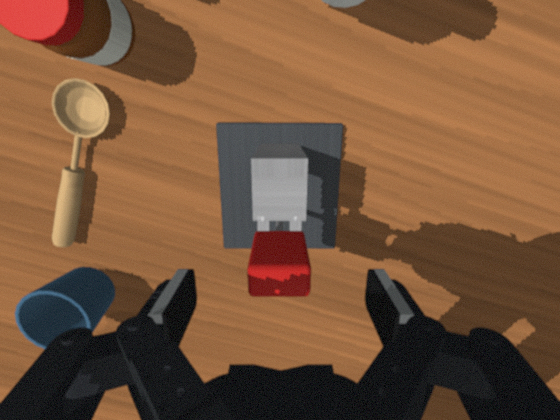

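Request:
jog_arm(
  offset=[
    [-0.5,2,3],
    [0,0,0],
    [0,0,0],
    [0,0,0],
    [0,0,0],
    [0,0,0],
    [0,0,0],
    [0,0,0],
    [0,0,0],
    [0,0,0],
  ],
  delta_rot=[
    [-0.3,-0.2,0],
    [0,0,0],
    [0,0,0],
    [0,0,0],
    [0,0,0],
    [0,0,0],
    [0,0,0],
    [0,0,0],
    [0,0,0],
    [0,0,0],
  ],
  jaw=[100,100,50,45,40,35,30,25,20,20],
  newtons=35,
)

```text
time: 4.35
tool_pos: [553.8, -203.5, 122.6]
tcp_rot: [-179.7, -0.3, -72.0]
ft_force: [0.1, 0.6, 0.4]
finger_gap: 32.2
```

```bash
python3 go.py 550.5 -201.8 116 -72.05;python3 snap.py wrist w4; python3 head.py w4;python3 head.py w3
```

```text
4.35 [ 553.8 -203.5  122.6] [-179.7    -0.29  -71.96] [0.1 0.6 0.4] 32.23587150566339
offset now axes [-2.7  2.6  6.6] target axes [-2.6  2.6  6.6] rotvec [-0.3  -0.29  0.09]
{'time': np.float64(4.35), 'tool_pos': array([ 553.79, -203.49,  122.61]), 'tcp_rot': array([-179.7 ,   -0.29,  -71.96]), 'ft_force': array([0.12, 0.57, 0.39]), 'finger_gap': np.float64(32.24), 'joint_pos': array([-2.515e+01,  8.050e+00,  9.236e+01, -1.000e-02,  7.916e+01,
        4.681e+01])}
cam at [ 631.2 -177.5  301.5] fwd [-0.297 -0.103 -0.949]
(280, 263, 31, 11) ((559.9010009765625, -209.8337860107422), (5.957388401031494, 15.898104667663574), 17.960756301879883)
(248, 265, 61, 17) ((554.8687744140625, -200.47421264648438), (9.481287956237793, 31.41872215270996), 17.992177963256836)
```

View pics/w4.png

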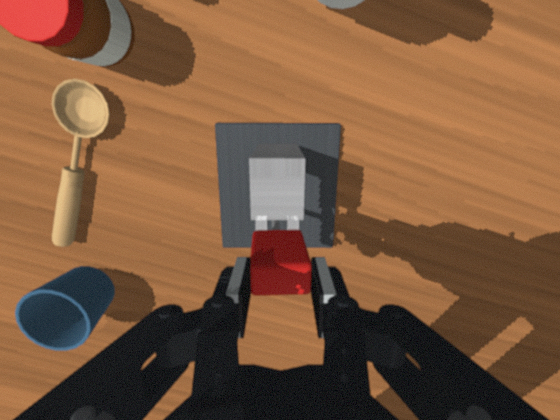

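Request:
jog_arm(
  offset=[
    [0,0,0],
    [0,0,0],
    [0,0,-5],
    [0,0,-8],
    [0,0,-10],
    [0,0,-10],
    [0,0,0],
  ],
  delta_rot=[
    [0,0,0],
    [0,0,0],
    [0,0,0],
    [0,0,0],
    [0,0,0],
    [0,0,0],
    [0,0,0],
  ],
  jaw=[10,10,10,10,10,10,10],
  newtons=45,
)

```text
time: 5.1
tool_pos: [553.4, -203.4, 158.7]
tcp_rot: [-179.7, -0.3, -72.0]
ft_force: [0.4, -0.7, -0.6]
finger_gap: 32.0
```

```bash
python3 snap.py wrist w5;python3 snap.py scene s5; python3 - <<'E'
from h import *
a=cv2.imread("pics/s5.png")[120:270,100:300];cv2.imwrite("pics/s5z.png",cv2.resize(a,None,fx=4,fy=4,interpolation=2))
E
```

```text
{'time': np.float64(5.1), 'tool_pos': array([ 553.45, -203.4 ,  158.68]), 'tcp_rot': array([-179.72,   -0.29,  -71.96]), 'ft_force': array([ 0.37, -0.7 , -0.64]), 'finger_gap': np.float64(31.98), 'joint_pos': array([-2.515e+01,  6.560e+00,  9.015e+01, -2.000e-02,  8.289e+01,
        4.681e+01])}
cam at [ 630.9 -177.4  337.5] fwd [-0.297 -0.103 -0.949]
{'time': np.float64(5.15), 'tool_pos': array([ 553.18, -203.3 ,  157.88]), 'tcp_rot': array([-179.75,   -0.26,  -71.96]), 'ft_force': array([ 0.28,  0.85, -1.42]), 'finger_gap': np.float64(31.82), 'joint_pos': array([-2.515e+01,  6.590e+00,  9.020e+01, -2.000e-02,  8.285e+01,
        4.681e+01])}
cam at [1467.4  111.3  986.6] fwd [-0.706  0.012 -0.708]
```

View pics/w5.png

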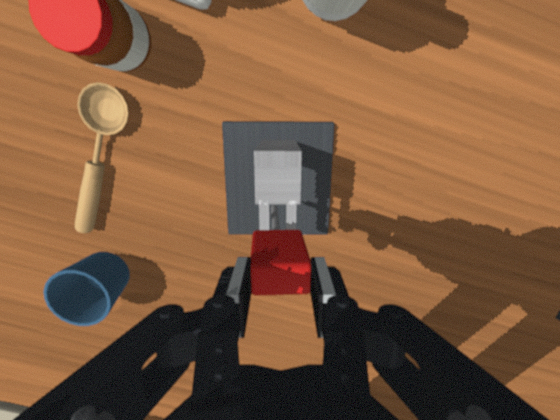

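View pics/s5z.png

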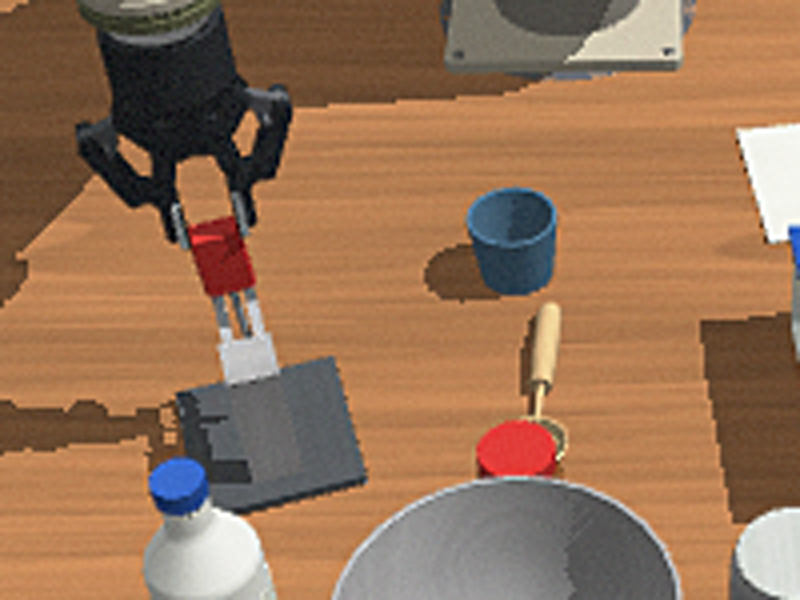

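Request:
jog_arm(
  offset=[
    [0,0,-25],
    [0,0,-30],
    [0,0,-30],
    [0,0,0],
  ],
  delta_rot=[
    [0,0,0],
    [0,0,0],
    [0,0,0],
    [0,0,0],
  ],
  jaw=[10,10,10,10],
)

```text
time: 5.6
tool_pos: [550.5, -203.3, 240.6]
tcp_rot: [179.9, -0.1, -72.0]
ft_force: [0.5, -0.1, 0.0]
finger_gap: 31.3
```

```bash
python3 go.py 494.4 306 250 -83.9; python3 snap.py wrist w6
```

```text
5.6 [ 550.5 -203.3  240.6] [ 1.799e+02 -8.000e-02 -7.200e+01] [ 0.5 -0.1  0. ] 31.293856742917633
offset now axes [-501.6 -104.   -10.3] target axes [-512.3    1.7   -9.4] rotvec [ 0.09 -0.09 11.9 ]
{'time': np.float64(5.6), 'tool_pos': array([ 550.51, -203.26,  240.61]), 'tcp_rot': array([ 1.799e+02, -8.000e-02, -7.200e+01]), 'ft_force': array([ 0.46, -0.09,  0.  ]), 'finger_gap': np.float64(31.29), 'joint_pos': array([-25.18,   4.63,  83.66,  -0.13,  91.72,  46.81])}
cam at [ 629.3 -177.6  418.9] fwd [-0.304 -0.102 -0.947]
```

View pics/w6.png

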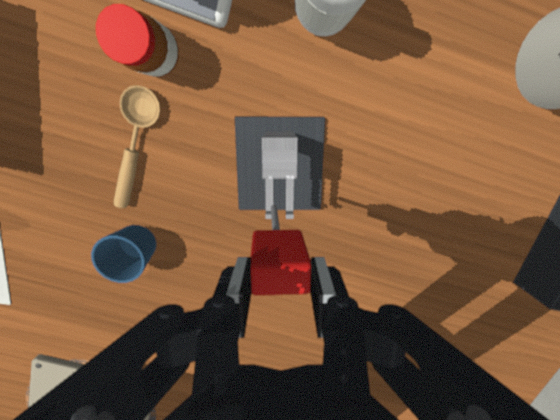

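Request:
jog_arm(
  offset=[
    [0,0,-5],
    [0,0,-5],
    [-20,0,0],
    [-35,0,0],
    [-40,0,0],
    [-40,0,0],
    [-45,0,0],
    [-45,0,0],
    [-45,0,0],
    [-45,0,0],
    [-40,0,0],
    [-40,0,0],
    [-35,0,0],
    [-30,0,0],
    [-15,0,0],
    [-8,0,0],
    [0,0,0],
    [0,0,0],
  ],
  delta_rot=[
    [0,0,6],
    [0,0,6],
    [0,0,0],
    [0,0,0],
    [0,0,0],
    [0,0,0],
    [0,0,0],
    [0,0,0],
    [0,0,0],
    [0,0,0],
    [0,0,0],
    [0,0,0],
    [0,0,0],
    [0,0,0],
    [0,0,0],
    [0,0,0],
    [0,0,0],
    [0,0,0],
  ],
  jaw=[10,10,10,10,10,10,10,10,10,10,10,10,10,10,10,10,10,10],
)

```text
time: 7.45
tool_pos: [487.4, 293.7, 214.4]
tcp_rot: [177.2, 0.1, -84.7]
ft_force: [0.0, -0.8, -0.6]
finger_gap: 32.0
```

```bash
python3 go.py 494.4 306 245 -83.9; python3 snap.py wrist w7
```

```text
7.45 [487.4 293.7 214.4] [ 1.7725e+02  9.0000e-02 -8.4740e+01] [ 0.  -0.8 -0.6] 31.98230162366344
offset now axes [-11.6  -6.6 -31. ] target axes [-11.5  -8.3 -30.6] rotvec [ 2.75  0.11 -0.84]
{'time': np.float64(7.45), 'tool_pos': array([487.37, 293.73, 214.35]), 'tcp_rot': array([ 1.7725e+02,  9.0000e-02, -8.4740e+01]), 'ft_force': array([ 0.  , -0.81, -0.59]), 'finger_gap': np.float64(31.98), 'joint_pos': array([ 25.19,   4.93,  86.11,   1.02,  91.51, 109.94])}
cam at [578.1 301.7 388.6] fwd [-0.363 -0.033 -0.931]
```

View pics/w7.png

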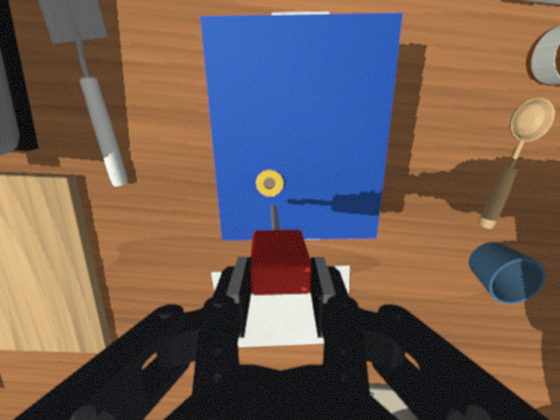

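Request:
jog_arm(
  offset=[
    [-5,-4,-12],
    [-6,-4,-5],
    [0,0,0],
    [0,0,0],
  ],
  delta_rot=[
    [2.7,0.1,-0.8],
    [0,0,0],
    [0,0,0],
    [0,0,0],
  ],
  jaw=[10,10,10,10],
)

```text
time: 7.9
tool_pos: [496.7, 301.6, 231.5]
tcp_rot: [179.9, -0.0, -84.3]
ft_force: [-0.9, -0.0, -0.8]
finger_gap: 32.1
```

```bash
python3 go.py 494.4 306 225 -83.9; python3 snap.py wrist w8; python3 - <<'E'
from h import *
a=cv2.imread("pics/w8.png")[140:300,200:360];cv2.imwrite("pics/w8z.png",cv2.resize(a,None,fx=3.5,fy=3.5,interpolation=2))
E
```

```text
7.9 [496.7 301.6 231.5] [ 1.7993e+02 -4.0000e-02 -8.4290e+01] [-0.9 -0.  -0.8] 32.091173550952774
offset now axes [-4.6  1.8  6.5] target axes [-4.6  1.8  6.5] rotvec [ 0.07 -0.04 -0.39]
{'time': np.float64(7.9), 'tool_pos': array([496.65, 301.58, 231.52]), 'tcp_rot': array([ 1.7993e+02, -4.0000e-02, -8.4290e+01]), 'ft_force': array([-0.87, -0.05, -0.79]), 'finger_gap': np.float64(32.09), 'joint_pos': array([ 2.6220e+01,  3.9100e+00,  8.5350e+01, -2.0000e-02,  9.0810e+01,
        1.1052e+02])}
cam at [579.1 309.9 409.8] fwd [-0.319 -0.034 -0.947]
```

View pics/w8z.png

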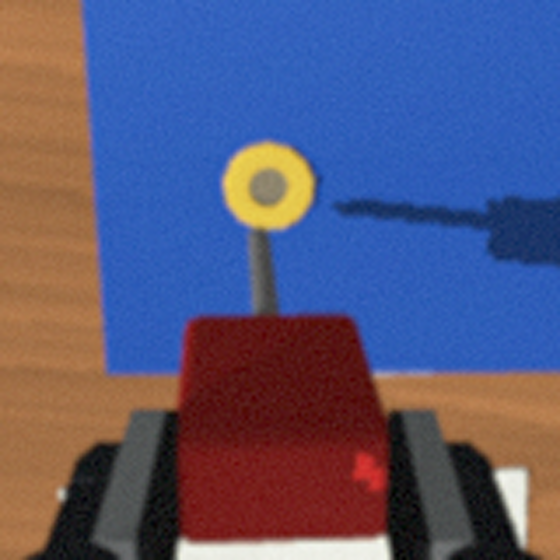

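```bash
cat > tip.py <<'E'
import sys
from h import *
f=sys.argv[1]
z=np.load(f"pics/{f}.npz");im,d,K,T=load(f"pics/{f}.npz");p=z["p"]
hsv=cv2.cvtColor(im,cv2.COLOR_RGB2HSV);H,S,V=[hsv[...,i].astype(int) for i in range(3)]
y=((H>18)&(H<36)&(S>120)&(V>100)).astype(np.uint8);y[:,:200]=0;y[:,360:]=0;y[290:]=0
y=cv2.morphologyEx(y,cv2.MORPH_OPEN,np.ones((2,2)))
k,l,s,c=cv2.connectedComponentsWithStats(y);i=1+s[1:,4].argmax()
ct=max(cv2.findContours((l==i).astype(np.uint8),0,2)[0],key=cv2.contourArea);e=cv2.fitEllipse(ct)
G=ray(K,T,e[0],103)[0];print("grommet px",e,"G",G.round(1))
zt=p[2]-97.6
def best(P): return ray(K,T,P,zt)[0]
for a in sys.argv[2:]:
    u=list(map(float,a.split(",")));print("tip",u,ray(K,T,[u[0],u[1]],p[2]-u[2])[0].round(1),"tcp",p.round(1))
print("expect tcp-axis points px: tip",proj(K,T,[p[0],p[1],p[2]-97.6]),"origin",proj(K,T,[p[0],p[1],p[2]-12.6]))
E
python3 tip.py w8 274.3,206.3,97.6 275.7,230,15
```

```text
grommet px ((277.4219665527344, 193.7375030517578), (22.7578125, 23.9528751373291), 87.15335083007812) G [495.3 304.2 103. ]
tip [274.3, 206.3, 97.6] [490.8 306.5 133.9] tcp [496.7 301.6 231.5]
tip [275.7, 230.0, 15.0] [499.9 304.9 216.5] tcp [496.7 301.6 231.5]
expect tcp-axis points px: tip [[279.93381599 201.10767764]] origin [[279.91369314 236.05040625]]
```

```bash
python3 snap.py scene s8;  python3 - <<'E'
from h import *
a=cv2.imread("pics/s8.png")[110:230,280:400];cv2.imwrite("pics/s8z.png",cv2.resize(a,None,fx=5,fy=5,interpolation=2))
im,d,K,T=load("pics/s8.npz")
print(proj(K,T,[[494,304,205],[494,304,140]]))
E
```

```text
{'time': np.float64(7.95), 'tool_pos': array([496.65, 301.55, 231.38]), 'tcp_rot': array([ 1.7993e+02, -5.0000e-02, -8.4300e+01]), 'ft_force': array([-0.13,  0.18, -0.44]), 'finger_gap': np.float64(31.76), 'joint_pos': array([ 2.6220e+01,  3.9200e+00,  8.5360e+01, -2.0000e-02,  9.0800e+01,
        1.1052e+02])}
cam at [1467.4  111.3  986.6] fwd [-0.706  0.012 -0.708]
[[341.65608431 158.42319048]
 [339.44094227 176.38365043]]
```

View pics/s8z.png

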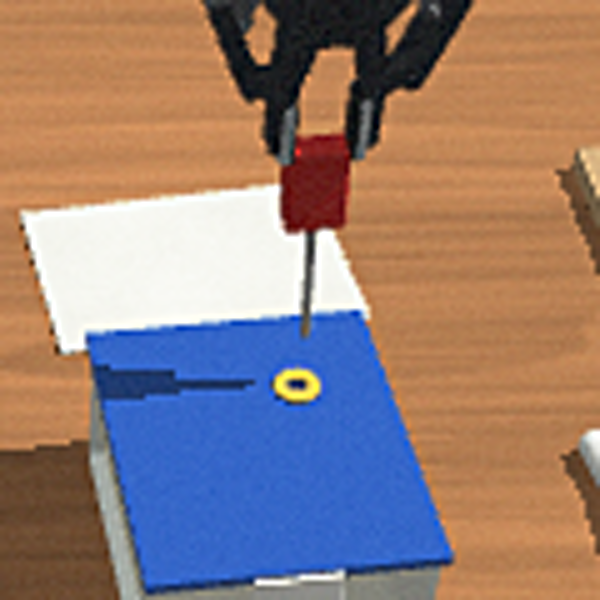

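```bash
python3 - <<'E'
from h import *
im,d,K,T=load("pics/w8.npz");C=cloud(d,K,T);p=np.load("pics/w8.npz")["p"]
def plane(P):
    c=np.median(P,0);
    for _ in range(5):
        u,s,v=np.linalg.svd(P-P.mean(0),full_matrices=False); r=(P-P.mean(0))@v[2]; P=P[abs(r)<2.5*r.std()+1e-6]
    return P.mean(0).round(1),v[2].round(4),r.std().round(2),len(P)
print("+x face",plane(C[233:263,258:303].reshape(-1,3)))
print("top face",plane(C[270:291,256:306].reshape(-1,3)))
for uv in [(277,250),(277,280),(255,232),(299,232),(253,262),(307,262),(253,290),(308,290),(275,222),(274,212),(274,208)]:
    print(uv,C[uv[1],uv[0]].round(1))
# triangulate tip from wrist+scene
s=load("pics/s8.npz")
def tri(a,b):
    P1=K@T[:3];P2=s[2]@s[3][:3]; X=cv2.triangulatePoints(P1,P2,np.float64(a).reshape(2,1),np.float64(b).reshape(2,1)); return (X[:3]/X[3]).ravel().round(1)
print("tip tri",tri((274.3,206.3),(341,177)))
print("grom tri",tri((277.4,193.7),(280+297/5,110+384/5)))
print("lower head corners",tri((254.9,230.9),(280+283/5,110+228/5)),tri((300,230.3),(280+345/5,110+228/5)))
print("upper corners",tri((251.4,265.7),(280+290/5,110+160/5)),tri((310,265.7),(280+351/5,110+152/5)))
E
```

```text
+x face (array([503.3, 302.3, 250.4]), array([ 0.9953,  0.0968, -0.0065]), np.float64(0.26), 1311)
top face (array([494.8, 301. , 272.9]), array([ 0.8292,  0.086 , -0.5523]), np.float64(3.11), 1050)
(277, 250) [503.5 303.9 255.2]
(277, 280) [494.4 302.9 272.4]
(255, 232) [501.1 318.8 226.2]
(299, 232) [504.  289.5 226.2]
(253, 262) [501.8 316.5 268.9]
(307, 262) [504.3 287.7 268. ]
(253, 290) [487.  315.1 272.5]
(308, 290) [488.8 285.4 270.8]
(275, 222) [495.1 305.4 188.2]
(274, 212) [495.2 306.7 163.9]
(274, 208) [495.2 306.9 152.7]
tip tri [492.2 308.3 136.3]
grom tri [495.8 306.3 101.9]
lower head corners [493.1 298.7 213. ] [523.5 308.8 243.4]
upper corners [487.3 298.7 254.1] [531.7 306.  299.4]
```

Request:
jog_arm(
  offset=[
    [-0.5,-3,0],
    [0,0,0],
    [0,0,0],
  ],
  delta_rot=[
    [0,2.5,0],
    [0,0,0],
    [0,0,0],
  ],
  jaw=[10,10,10],
)

```text
time: 8.3
tool_pos: [499.3, 301.4, 229.9]
tcp_rot: [179.8, -2.6, -84.3]
ft_force: [-0.4, -0.1, -0.8]
finger_gap: 31.8
```

```bash
cat > meas.py <<'E'
import sys
from h import *
f=sys.argv[1]
z=np.load(f"pics/{f}.npz");im,d,K,T=load(f"pics/{f}.npz");C=cloud(d,K,T);p=z["p"]
hsv=cv2.cvtColor(im,cv2.COLOR_RGB2HSV);H,S,V=[hsv[...,i].astype(int) for i in range(3)]
y=((H>18)&(H<36)&(S>120)&(V>100)).astype(np.uint8);y[:,:200]=0;y[:,360:]=0;y[290:]=0
y=cv2.morphologyEx(y,cv2.MORPH_OPEN,np.ones((2,2)))
k,l,s,c=cv2.connectedComponentsWithStats(y);i=1+s[1:,4].argmax()
ct=max(cv2.findContours((l==i).astype(np.uint8),0,2)[0],key=cv2.contourArea);e=cv2.fitEllipse(ct)
print("grommet px",np.round(e[0],1),np.round(e[1],1),"G",ray(K,T,e[0],103)[0].round(1),"depth z",np.median(C[l==i][:,2]).round(1))
# probe: points near tool axis, between z tcp-95 and tcp-15
q=C-p; m=(np.hypot(q[...,0],q[...,1])<14)&(q[...,2]<-22)&(q[...,2]>-105)&(C[...,2]>107)&(d>0)&(S<110)
P=C[m];print("probe pts",len(P),"z",P[:,2].min().round(1),P[:,2].max().round(1))
cam=-T[:3,:3].T@T[:3,3]
h=(cam-P)*[1,1,0]; P=P-3*h/np.linalg.norm(h,axis=1)[:,None]
ax,ay=np.polyfit(P[:,2],P[:,0],1),np.polyfit(P[:,2],P[:,1],1)
t=p[2]-97; print("slopes deg",np.degrees([ax[0],ay[0]]).round(2),"tip",np.polyval(ax,t).round(1),np.polyval(ay,t).round(1),t.round(1),"origin",np.polyval(ax,t+85).round(1),np.polyval(ay,t+85).round(1))
r=((H<8)|(H>172))&(S>150);r[:180]=0;r[:,:230]=0;r[:,330:]=0
Pr=C[r];top=Pr[Pr[:,2]>p[2]+38.5]
A=np.c_[top[:,:2]-p[:2],np.ones(len(top))];co=np.linalg.lstsq(A,top[:,2],rcond=None)[0]
print("top plane slope deg x,y",np.degrees(co[:2]).round(2),"z",co[2].round(1),len(top))
E
python3 snap.py wrist w9; python3 meas.py w8;python3 meas.py w9
```

```text
{'time': np.float64(8.3), 'tool_pos': array([499.31, 301.36, 229.86]), 'tcp_rot': array([179.75,  -2.61, -84.35]), 'ft_force': array([-0.44, -0.08, -0.75]), 'finger_gap': np.float64(31.77), 'joint_pos': array([ 27.68,   5.69,  83.7 ,  -2.33,  91.83, 111.98])}
cam at [581.5 317.5 407.8] fwd [-0.317 -0.076 -0.945]
grommet px [277.4 193.7] [22.8 24. ] G [495.3 304.2 103. ] depth z 103.2
probe pts 156 z 142.0 204.5
slopes deg [ 0.71 -3.19] tip 491.3 308.4 134.5 origin 492.4 303.7
top plane slope deg x,y [69.91  7.73] z 274.0 1760
grommet px [271.4 196. ] [21.9 24.5] G [495.6 304.4 103. ] depth z 103.3
probe pts 156 z 140.1 202.6
slopes deg [ 0.82 -0.39] tip 494.0 303.2 132.9 origin 495.3 302.7
top plane slope deg x,y [68.2   7.66] z 272.1 1775
```

View pics/w9.png

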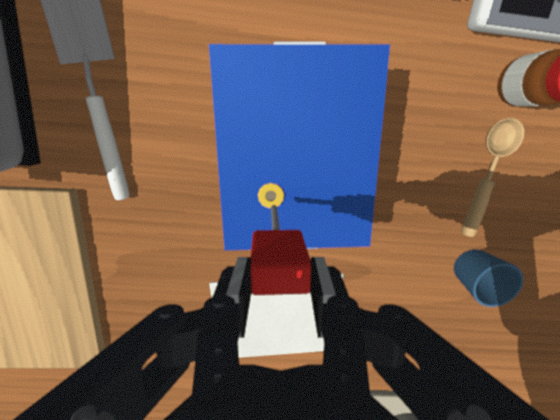

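Request:
jog_arm(
  offset=[
    [-1.3,-1.1,0],
    [-0.5,0,10],
    [-0.4,0,8],
    [0,0,0],
    [0,0,0],
  ],
  delta_rot=[
    [0,0,0],
    [0,0,0],
    [0,0,0],
    [0,0,0],
    [0,0,0],
  ],
  jaw=[10,10,10,10,10],
)

```text
time: 8.85
tool_pos: [499.7, 302.0, 209.1]
tcp_rot: [179.7, -2.6, -84.4]
ft_force: [0.6, -0.4, -0.9]
finger_gap: 31.7
```

```bash
python3 snap.py wrist w10; python3 meas.py w10; python3 - <<'E'
from h import *
a=cv2.imread("pics/w10.png")[140:300,200:360];cv2.imwrite("pics/w10z.png",cv2.resize(a,None,fx=3.5,fy=3.5,interpolation=2))
E
```

```text
{'time': np.float64(8.85), 'tool_pos': array([499.68, 302.02, 209.1 ]), 'tcp_rot': array([179.66,  -2.55, -84.4 ]), 'ft_force': array([ 0.56, -0.37, -0.9 ]), 'finger_gap': np.float64(31.71), 'joint_pos': array([ 27.66,   6.24,  85.26,  -2.24,  89.78, 112.1 ])}
cam at [582.2 318.  386.9] fwd [-0.319 -0.075 -0.945]
grommet px [272.1 201.8] [22.7 24.5] G [495.7 304.8 103. ] depth z 103.3
probe pts 155 z 118.8 182.1
slopes deg [ 0.78 -0.6 ] tip 494.3 304.2 112.1 origin 495.5 303.3
top plane slope deg x,y [57.79  7.89] z 251.0 1767
```

View pics/w10z.png

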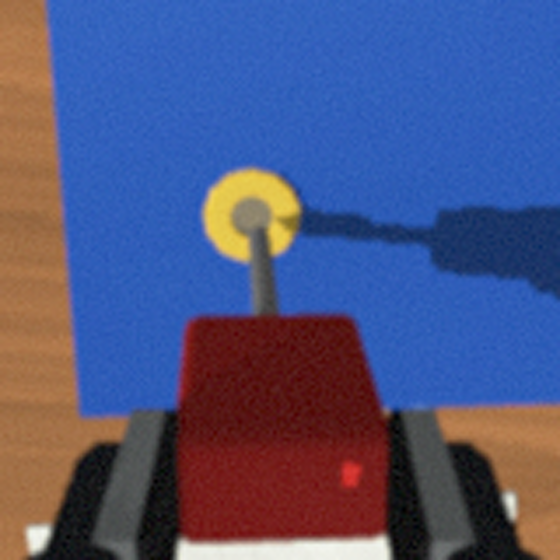

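Request:
jog_arm(
  offset=[
    [-1,-1.4,0],
    [-0.3,0,6],
    [-0.3,0,6],
    [0,0,0],
    [0,0,0],
  ],
  delta_rot=[
    [0,0,0],
    [0,0,0],
    [0,0,0],
    [0,0,0],
    [0,0,0],
  ],
  jaw=[10,10,10,10,10],
)

```text
time: 9.4
tool_pos: [501.2, 303.5, 196.4]
tcp_rot: [179.7, -2.5, -84.4]
ft_force: [-0.2, -0.3, -0.7]
finger_gap: 32.0
```

```bash
python3 snap.py wrist w11; python3 meas.py w11; python3 - <<'E'
from h import *
a=cv2.imread("pics/w11.png")[140:300,200:360];cv2.imwrite("pics/w11z.png",cv2.resize(a,None,fx=3.5,fy=3.5,interpolation=2))
E
```

```text
{'time': np.float64(9.4), 'tool_pos': array([501.19, 303.5 , 196.4 ]), 'tcp_rot': array([179.69,  -2.54, -84.39]), 'ft_force': array([-0.16, -0.3 , -0.69]), 'finger_gap': np.float64(32.0), 'joint_pos': array([ 27.71,   6.81,  85.97,  -2.23,  88.47, 112.2 ])}
cam at [583.6 319.4 374.2] fwd [-0.318 -0.075 -0.945]
grommet px [273.8 207.2] [23.6 25.9] G [495.9 304.9 103. ] depth z 103.3
probe pts 155 z 107.3 169.1
slopes deg [ 0.69 -0.39] tip 496.0 305.4 99.4 origin 497.0 304.9
top plane slope deg x,y [63.46  6.85] z 238.5 1774
```

View pics/w11z.png

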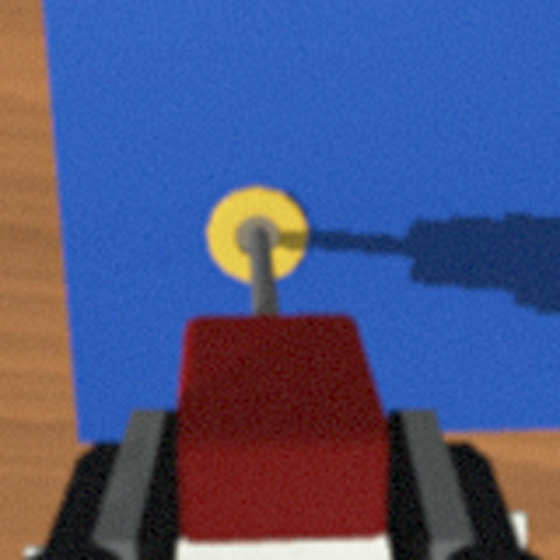

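Request:
jog_arm(
  offset=[
    [-0.4,0,8],
    [-0.4,0,8],
    [-0.4,0.3,8],
    [0,0,0],
    [0,0,0],
  ],
  delta_rot=[
    [0,0,0],
    [0,0,0],
    [0,0,0],
    [0,0,0],
    [0,0,0],
  ],
  jaw=[10,10,10,10,10],
)

```text
time: 9.95
tool_pos: [500.4, 303.5, 169.7]
tcp_rot: [179.6, -2.6, -84.4]
ft_force: [0.6, -0.2, -0.2]
finger_gap: 31.8
```

```bash
python3 snap.py wrist w12; python3 meas.py w12; python3 - <<'E'
from h import *
a=cv2.imread("pics/w12.png")[140:300,200:360];cv2.imwrite("pics/w12z.png",cv2.resize(a,None,fx=3.5,fy=3.5,interpolation=2))
E
```

```text
{'time': np.float64(9.95), 'tool_pos': array([500.37, 303.48, 169.66]), 'tcp_rot': array([179.65,  -2.55, -84.39]), 'ft_force': array([ 0.61, -0.19, -0.2 ]), 'finger_gap': np.float64(31.8), 'joint_pos': array([ 27.75,   7.5 ,  88.01,  -2.24,  85.78, 112.34])}
cam at [582.9 319.4 347.4] fwd [-0.319 -0.075 -0.945]
grommet px [274.4 216. ] [26.7 28.6] G [495.6 304.9 103. ] depth z 103.3
probe pts 101 z 107.5 142.5
slopes deg [0.52 0.22] tip 495.2 304.7 72.7 origin 496.0 305.0
top plane slope deg x,y [65.31  8.01] z 212.2 1823
```

View pics/w12z.png

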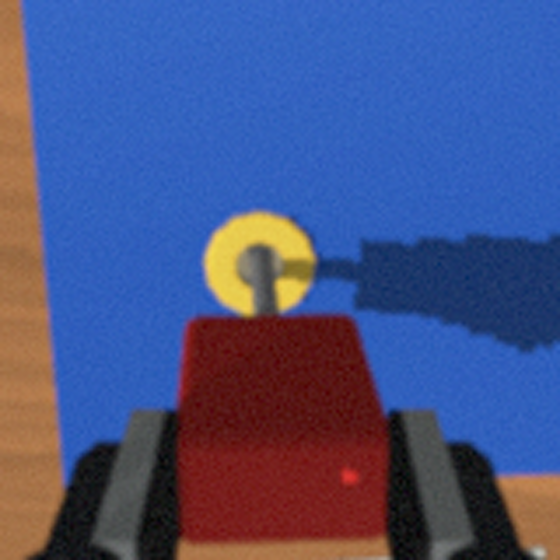

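Request:
jog_arm(
  offset=[
    [-0.4,0,8],
    [-0.4,0,8],
    [-0.4,0,8],
    [-0.4,0,8],
    [-0.2,0,5],
    [0,0,0],
    [0,0,0],
  ],
  delta_rot=[
    [0,0,0],
    [0,0,0],
    [0,0,0],
    [0,0,0],
    [0,0,0],
    [0,0,0],
    [0,0,0],
  ],
  jaw=[10,10,10,10,10,10,10],
)

```text
time: 10.7
tool_pos: [499.9, 303.5, 128.9]
tcp_rot: [179.6, -2.6, -84.4]
ft_force: [0.2, 0.2, -0.9]
finger_gap: 31.8
```

```bash
python3 snap.py wrist w13; python3 meas.py w13; python3 - <<'E'
from h import *
a=cv2.imread("pics/w13.png")[140:300,200:360];cv2.imwrite("pics/w13z.png",cv2.resize(a,None,fx=3.5,fy=3.5,interpolation=2))
im,d,K,T=load("pics/w13.npz");C=cloud(d,K,T)
for uv in [(277,235),(277,250),(258,287),(277,287),(303,287)]: print(uv,C[uv[1],uv[0]].round(1))
E
```

```text
{'time': np.float64(10.7), 'tool_pos': array([499.88, 303.47, 128.89]), 'tcp_rot': array([179.61,  -2.57, -84.39]), 'ft_force': array([ 0.23,  0.2 , -0.9 ]), 'finger_gap': np.float64(31.84), 'joint_pos': array([ 27.77,   9.02,  90.67,  -2.25,  81.65, 112.52])}
cam at [582.5 319.5 306.6] fwd [-0.32  -0.075 -0.945]
grommet px [276.  225.1] [13.7 32.3] G [502.7 305.5 103. ] depth z 103.4
(277, 235) [506. 306. 129.]
(277, 250) [505.9 306.7 150.8]
(258, 287) [492.4 316.3 169.3]
(277, 287) [492.7 306.1 168.7]
(303, 287) [494.3 292.2 169.6]Traceback (most recent call last):
  File "meas.py", line 13, in <module>
    P=C[m];print("probe pts",len(P),"z",P[:,2].min().round(1),P[:,2].max().round(1))
                                        ~~~~~~~~~~^^
    return umr_minimum(a, axis, None, out, keepdims, initial, where)
ValueError: zero-size array to reduction operation minimum which has no identity
```

View pics/w13z.png

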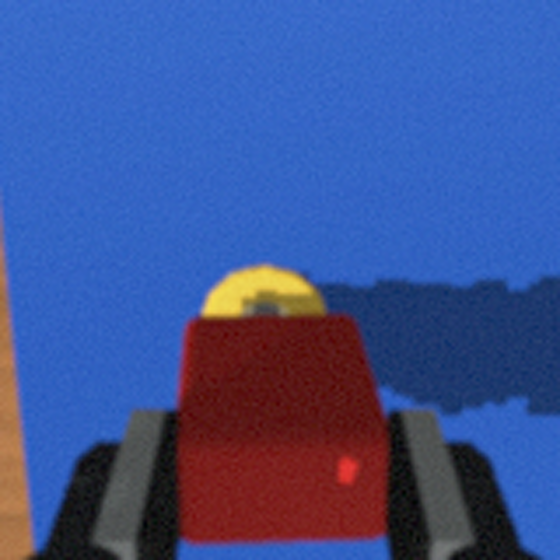

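Request:
jog_arm(
  offset=[
    [-0.2,0,5],
    [-0.2,0,5],
    [0,0,0],
    [0,0,0],
  ],
  delta_rot=[
    [0,0,0],
    [0,0,0],
    [0,0,0],
    [0,0,0],
  ],
  jaw=[10,10,10,10],
)

```text
time: 11.15
tool_pos: [500.4, 303.7, 119.0]
tcp_rot: [179.7, -2.5, -84.4]
ft_force: [-0.5, 0.4, -0.5]
finger_gap: 31.5
```

Request:
jog_arm(
  offset=[
    [-0.1,0,2],
    [0,0,0],
    [0,0,0],
  ],
  delta_rot=[
    [0,0,0],
    [0,0,0],
    [0,0,0],
  ],
  jaw=[10,10,10],
)

```text
time: 11.45
tool_pos: [500.6, 303.8, 117.1]
tcp_rot: [179.7, -2.5, -84.4]
ft_force: [0.4, -0.4, -0.7]
finger_gap: 31.6
```

Request:
jog_arm(
  offset=[
    [0,0,1.5],
    [0,0,0],
    [0,0,0],
  ],
  delta_rot=[
    [0,0,0],
    [0,0,0],
    [0,0,0],
  ],
  jaw=[10,10,10],
)

```text
time: 11.75
tool_pos: [500.7, 303.8, 115.8]
tcp_rot: [179.7, -2.5, -84.4]
ft_force: [-0.1, 0.3, -1.0]
finger_gap: 31.7
```

```bash
python3 snap.py wrist w14;  python3 - <<'E'
from h import *
im,d,K,T=load("pics/w14.npz");C=cloud(d,K,T)
for uv in [(277,235),(277,250),(258,287),(277,287),(303,287)]: print(uv,C[uv[1],uv[0]].round(1))
E
```

```text
{'time': np.float64(11.75), 'tool_pos': array([500.71, 303.81, 115.78]), 'tcp_rot': array([179.75,  -2.51, -84.4 ]), 'ft_force': array([-0.07,  0.35, -1.05]), 'finger_gap': np.float64(31.74), 'joint_pos': array([ 27.76,   9.59,  91.44,  -2.26,  80.16, 112.58])}
cam at [583.  319.6 293.6] fwd [-0.318 -0.074 -0.945]
(277, 235) [507.5 306.4 117.5]
(277, 250) [507.2 307.1 138.8]
(258, 287) [493.  316.6 156. ]
(277, 287) [493.1 306.3 155. ]
(303, 287) [494.6 292.3 155.8]
```

View pics/w14.png

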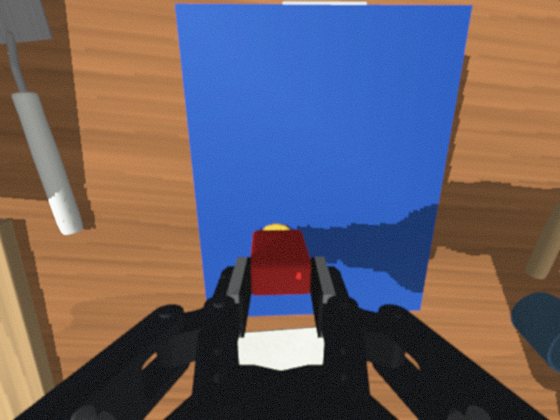

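Request:
jog_arm(
  offset=[
    [0,0,1.2],
    [0,0,0],
    [0,0,0],
  ],
  delta_rot=[
    [0,0,0],
    [0,0,0],
    [0,0,0],
  ],
  jaw=[10,10,10],
)

```text
time: 12.1
tool_pos: [501.2, 304.1, 115.3]
tcp_rot: [179.8, -2.5, -84.4]
ft_force: [0.0, -0.5, -0.7]
finger_gap: 31.6
```

Request:
jog_arm(
  offset=[
    [0,0,1],
    [0,0,0],
    [0,0,0],
  ],
  delta_rot=[
    [0,0,0],
    [0,0,0],
    [0,0,0],
  ],
  jaw=[10,10,10],
)

```text
time: 12.4
tool_pos: [501.7, 304.3, 115.2]
tcp_rot: [179.9, -2.4, -84.4]
ft_force: [-0.5, 0.2, -0.5]
finger_gap: 31.4
```

```bash
python3 snap.py wrist w15;  python3 - <<'E'
from h import *
im,d,K,T=load("pics/w15.npz");C=cloud(d,K,T)
for uv in [(277,235),(277,250),(258,287),(277,287),(303,287)]: print(uv,C[uv[1],uv[0]].round(1))
b=C[60:200,220:430].reshape(-1,3);print("lid z",np.median(b[:,2]))
E
python3 go.py 499.5 304.5 112 -83.9
```

```text
{'time': np.float64(12.4), 'tool_pos': array([501.73, 304.32, 115.2 ]), 'tcp_rot': array([179.9 ,  -2.45, -84.4 ]), 'ft_force': array([-0.46,  0.23, -0.45]), 'finger_gap': np.float64(31.37), 'joint_pos': array([ 27.76,   9.61,  91.48,  -2.26,  79.94, 112.58])}
cam at [583.6 319.9 293.4] fwd [-0.315 -0.073 -0.946]
(277, 235) [507.8 306.8 115.2]
(277, 250) [508.1 307.6 138. ]
(258, 287) [495.1 317.1 157.1]
(277, 287) [494.4 306.8 154.9]
(303, 287) [496.3 293.  156.4]
lid z 100.4007789717279
12.45 [501.8 304.3 115.2] [179.9   -2.45 -84.4 ] [0.  0.5 1. ] 31.52189824940615
offset now axes [-0.5  2.2  3.2] target axes [-0.4  2.2  3.2] rotvec [ 0.11 -2.45 -0.51]
```

Request:
jog_arm(
  offset=[
    [0,1.8,0],
    [0,0.3,2],
    [0,0,0],
  ],
  delta_rot=[
    [0,0,0],
    [0,0,0],
    [0,0,0],
  ],
  jaw=[10,10,10],
)

```text
time: 12.75
tool_pos: [501.0, 304.7, 115.5]
tcp_rot: [-179.9, -2.4, -84.4]
ft_force: [-0.3, -1.0, -0.1]
finger_gap: 31.7
```

```bash
python3 snap.py wrist w16;  python3 - <<'E'
from h import *
im,d,K,T=load("pics/w16.npz");C=cloud(d,K,T)
for uv in [(277,235),(277,250),(258,287),(277,287),(303,287)]: print(uv,C[uv[1],uv[0]].round(1))
E
python3 snap.py scene s16;python3 - <<'E'
from h import *
a=cv2.imread("pics/s16.png")[110:230,280:400];cv2.imwrite("pics/s16z.png",cv2.resize(a,None,fx=5,fy=5,interpolation=2))
E
```

```text
{'time': np.float64(12.75), 'tool_pos': array([500.98, 304.66, 115.52]), 'tcp_rot': array([-179.88,   -2.38,  -84.41]), 'ft_force': array([-0.28, -1.  , -0.1 ]), 'finger_gap': np.float64(31.73), 'joint_pos': array([ 27.83,   9.29,  91.8 ,  -2.28,  79.71, 112.67])}
cam at [582.2 319.9 293.9] fwd [-0.312 -0.071 -0.947]
(277, 235) [582.2 319.9 293.9]
(277, 250) [507.5 307.9 138.8]
(258, 287) [492.4 317.3 154.8]
(277, 287) [493.8 307.1 155.7]
(303, 287) [495.4 293.3 156.7]
{'time': np.float64(12.8), 'tool_pos': array([500.89, 304.66, 115.36]), 'tcp_rot': array([-179.9 ,   -2.38,  -84.41]), 'ft_force': array([ 0.12,  0.63, -0.59]), 'finger_gap': np.float64(32.03), 'joint_pos': array([ 27.83,   9.3 ,  91.81,  -2.28,  79.71, 112.66])}
cam at [1467.4  111.3  986.6] fwd [-0.706  0.012 -0.708]
```

View pics/s16z.png

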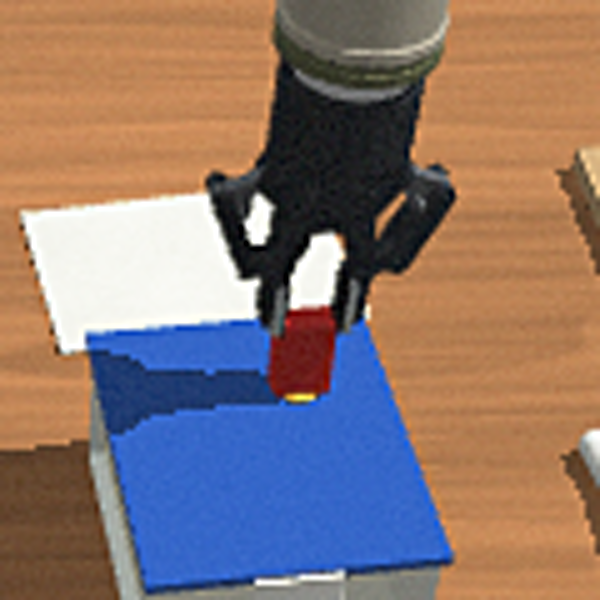

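Request:
jog_arm(
  offset=[
    [0,0,0],
    [0,0,0],
    [0,0,0],
    [0,0,0],
    [0,0,0],
  ],
  delta_rot=[
    [0,0,0],
    [0,0,0],
    [0,0,0],
    [0,0,0],
    [0,0,0],
  ],
  jaw=[38,42,50,60,70],
)

```text
time: 13.35
tool_pos: [499.9, 304.2, 113.7]
tcp_rot: [180.0, -2.4, -84.4]
ft_force: [0.2, 0.3, -0.2]
finger_gap: 59.8
```

```bash
python3 snap.py wrist w17
```

```text
{'time': np.float64(13.35), 'tool_pos': array([499.85, 304.22, 113.75]), 'tcp_rot': array([179.96,  -2.43, -84.4 ]), 'ft_force': array([ 0.24,  0.3 , -0.15]), 'finger_gap': np.float64(59.84), 'joint_pos': array([ 27.84,   9.37,  91.9 ,  -2.27,  79.69, 112.67])}
cam at [581.5 319.7 291.9] fwd [-0.314 -0.072 -0.947]
```

View pics/w17.png

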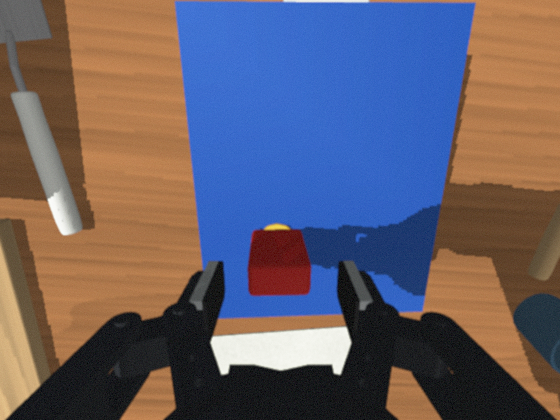

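Request:
jog_arm(
  offset=[
    [0,0,0],
    [0,0,-3],
    [0,0,-8],
    [0,0,-15],
    [0,0,-20],
    [0,0,-25],
    [0,0,-30],
    [0,0,-30],
    [0,0,0],
    [0,0,0],
  ],
  delta_rot=[
    [0,0,0],
    [0,0,0],
    [0,0,0],
    [0,0,0],
    [0,0,0],
    [0,0,0],
    [0,0,0],
    [0,0,0],
    [0,0,0],
    [0,0,0],
  ],
  jaw=[90,95,95,95,95,95,95,95,95,95],
)

```text
time: 14.4
tool_pos: [499.8, 310.5, 258.7]
tcp_rot: [-179.8, -2.3, -84.4]
ft_force: [-0.0, -0.1, -0.8]
finger_gap: 81.0
```

```bash
python3 snap.py wrist w18;python3 snap.py scene s18;python3 snap.py top t18; python3 - <<'E'
from h import *
a=cv2.imread("pics/s18.png")[130:250,280:400];cv2.imwrite("pics/s18z.png",cv2.resize(a,None,fx=5,fy=5,interpolation=2))
im,d,K,T=load("pics/w18.npz");C=cloud(d,K,T)
hsv=cv2.cvtColor(im,cv2.COLOR_RGB2HSV);H,S,V=[hsv[...,i].astype(int) for i in range(3)]
r=((H<8)|(H>172))&(S>150);r[:150]=0;r[:,:230]=0;r[:,330:]=0
P=C[r];t=P[P[:,2]>148];print(len(P),"top z",np.percentile(t[:,2],[2,50,98]).round(1))
mm=(r&(C[...,2]>151)).astype(np.uint8);ct=max(cv2.findContours(mm,0,2)[0],key=cv2.contourArea)
print("top rect",cv2.minAreaRect(ray(K,T,ct[:,0],155)[:,:2].astype(np.float32)))
A=np.c_[t[:,:2]-t[:,:2].mean(0),np.ones(len(t))];print("slopes",np.degrees(np.linalg.lstsq(A,t[:,2],rcond=None)[0][:2]))
for n,f in (("top","t18"),("scene","s18")):
    im,d,K,T=load(f"pics/{f}.npz");hsv=cv2.cvtColor(im,cv2.COLOR_RGB2HSV);H,S,V=[hsv[...,i].astype(int) for i in range(3)]
    m=((H>108)&(H<125)&(S>180)&(V>90));k,l,s,c=cv2.connectedComponentsWithStats(m.astype(np.uint8));i=1+s[1:,4].argmax()
    ct=max(cv2.findContours((l==i).astype(np.uint8),0,2)[0],key=cv2.contourArea);print(n,"lid",cv2.minAreaRect(ray(K,T,ct[:,0],100)[:,:2].astype(np.float32)))
E
```

```text
{'time': np.float64(14.4), 'tool_pos': array([499.78, 310.51, 258.7 ]), 'tcp_rot': array([-179.75,   -2.3 ,  -84.41]), 'ft_force': array([-0.01, -0.1 , -0.77]), 'finger_gap': np.float64(81.04), 'joint_pos': array([ 28.37,   5.56,  80.85,  -2.22,  94.25, 112.63])}
cam at [580.6 325.5 437.3] fwd [-0.31  -0.07  -0.948]
{'time': np.float64(14.45), 'tool_pos': array([500.09, 310.68, 259.24]), 'tcp_rot': array([-179.69,   -2.28,  -84.41]), 'ft_force': array([0.86, 0.26, 1.27]), 'finger_gap': np.float64(81.06), 'joint_pos': array([ 28.37,   5.54,  80.82,  -2.22,  94.24, 112.63])}
cam at [1467.4  111.3  986.6] fwd [-0.706  0.012 -0.708]
{'time': np.float64(14.5), 'tool_pos': array([499.75, 310.46, 258.13]), 'tcp_rot': array([-179.77,   -2.31,  -84.41]), 'ft_force': array([ 0.53, -0.15, -0.33]), 'finger_gap': np.float64(81.04), 'joint_pos': array([ 28.37,   5.57,  80.89,  -2.22,  94.21, 112.63])}
cam at [ 366.   120.5 1175.8] fwd [ 0.205  0.01  -0.979]
849 top z [149.8 155.1 156.9]
top rect ((498.9804382324219, 306.188232421875), (18.66150665283203, 31.967012405395508), 4.922950744628906)
slopes [47.52154147 21.69334112]
top lid ((537.2052001953125, 279.70361328125), (206.98428344726562, 166.33616638183594), 6.158754825592041)
scene lid ((539.9891967773438, 279.57476806640625), (207.524658203125, 167.26817321777344), 6.1452155113220215)
```

View pics/w18.png

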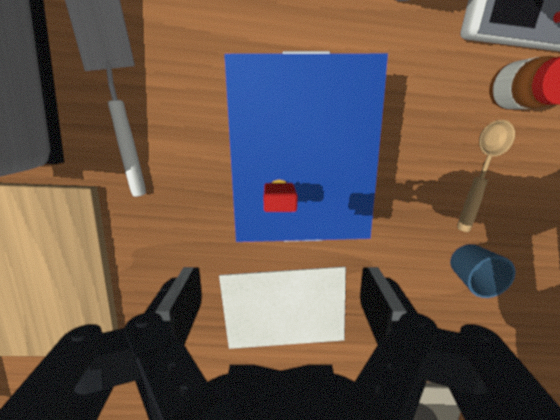

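View pics/s18z.png

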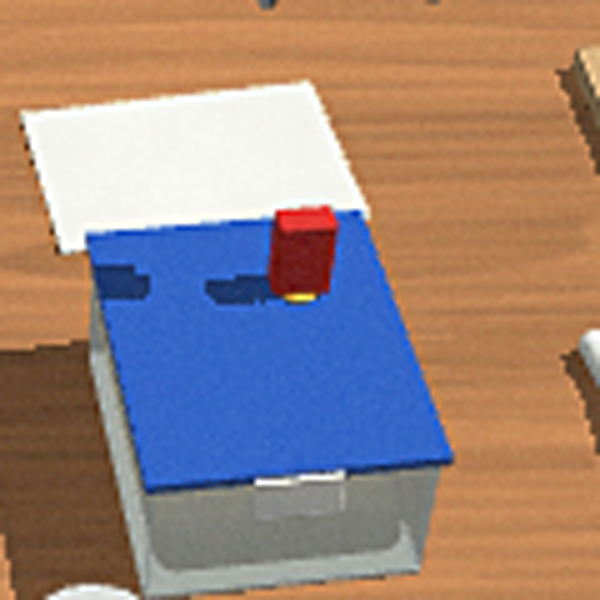

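View pics/t18.png

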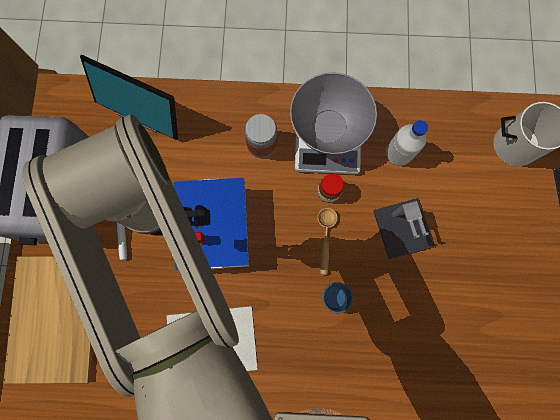

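```bash
python3 - <<'E'
from h import *
im,d,K,T=load("pics/w18.npz");C=cloud(d,K,T)
hsv=cv2.cvtColor(im,cv2.COLOR_RGB2HSV);H,S,V=[hsv[...,i].astype(int) for i in range(3)]
r=((H<8)|(H>172))&(S>150)&(V>150);r[:150]=0;r[:,:230]=0;r[:,330:]=0
ct=max(cv2.findContours(r.astype(np.uint8),0,2)[0],key=cv2.contourArea);print("top rect",cv2.boundingRect(ct),cv2.minAreaRect(ray(K,T,ct[:,0],155)[:,:2].astype(np.float32)))
r=cv2.erode(r.astype(np.uint8),np.ones((5,5)))>0
t=C[r];A=np.c_[t[:,:2]-t[:,:2].mean(0),np.ones(len(t))];co,res,*_=np.linalg.lstsq(A,t[:,2],rcond=None);print(len(t),"slopes deg",np.degrees(co[:2]),"z",co[2],"rms",(res/len(t))**.5)
E
```

```text
top rect (264, 194, 32, 17) ((497.9267272949219, 306.5399475097656), (16.622167587280273, 31.08534049987793), 4.922950267791748)
342 slopes deg [-0.64183357 -0.25208958] z 155.37354619245903 rms [0.67459854]
```

```bash
python3 -c "
from bench import r
print(r.hand_in())"
```

```text
the job is handed in; nothing more can be done
None
```

The thermometer is seated in the lid's grommet and released, and the job is handed in at about 14.5 s of robot time. I gripped the head across its 34 mm width, lifted it straight off the hook and carried it over the tub. It hung about 2.5° off plumb in the jaws, so I tilted the tool to straighten it, lowered it through the grommet until it stopped, let go and backed the gripper off.

Last checks, taken after letting go:
- **Depth:** the head's top is at z = 155.1–155.4 mm; fully home would be 155.
- **Flatness:** the head's top slopes by at most 0.6°, which is within the camera noise.
- **Tub:** the lid is where it was at the start, within about 0.6 mm in both fixed cameras. The other things look undisturbed in the last pictures.
- **Gripper:** it ended open, roughly 100 mm above the head and touching nothing. No force reading went above about 2 N.

Two readings did not fit neatly:
- **Centring:** the head's centre reads about 2–3 mm off the hole's centre, mainly in x. That is within the bore's 3 mm clearance plus calibration error, so the probe probably leans against one side of the bore.
- **Contact:** the force sensor showed nothing when the head reached the grommet. I judged contact from the arm no longer moving down and from the camera heights.

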